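# Pry the film tin open with the knife and complete the row of cans

### The job

The cover of the green film tin in the middle of the table sticks: pry it up with the blade of the wooden-handled knife under the brass lip, keeping the gripper itself off the tin until the cover is up, and swing the cover right back so that it stays open. Lay the knife down flat on the table clear of the tin, and stand the orange-capped film can upright in the gap between the two cans inside the tin, so that the three form one straight row. Leave the cover open and do not disturb the bottles and other things standing round about.

Things in the scene. Friction and masses are not known exactly. Their poses are not given: they have to be found in the camera images.
- tin: dark green sheet-metal tin, 105 x 130 x 60 mm (x, y, z), fixed to the table, front facing roughly the robot. Origin at the centre of its underside, x from its front to its back, z up. Inside 92 x 122 mm, floor 2 mm and rim 58 mm above the table, walls 2 mm. The cover's skirt hangs 17 mm down outside the walls and stands 3 mm proud of them
- tin_lid (a joint): angle of the tin's hinged cover (rad): 0 closed, grows as its front swings up; 2.25 leant back against its stop (further back gives the gripper more room above the tin). The hinge is stiff (about 0.12 Nm), so the cover roughly stays where it is left, or falls slowly
- tin_hinge (a point): middle of the hinge line, top back edge of the tin, (49, 0, 60) mm in the tin's frame; the hinge runs along the tin's y
- tin_lip (a point): middle of the underside of the brass lip on the cover's front skirt, moves with the cover; closed it lies at (-57, 0, 43) mm in the tin's frame. The lip is a flat tab 52 mm wide (y) and 2 mm thick, it stands 12 mm out from the front skirt, x -51 to -63 mm
- knife: stiff opening knife lying flat on the table, 195 mm long, about 0.12 kg: wooden handle 100 x 22 x 24 mm (long x, wide y, high z), then a flat steel blade 95 mm long, 26 mm wide, 3 mm thick, 12 mm above the handle's underside. Origin at the middle of the handle's underside, x towards the blade's tip, z up
- knife_tip (a point): middle of the blade's front edge, (145, 0, 12) mm in the knife's frame
- can_orange: film can with an orange cap, 34 mm diameter, 51 mm high, standing on the table; origin at the centre of its underside, z up
- can_grey: film can with a grey cap, same size, stands inside the tin at one end of the row, about 41 mm to one side of the tin's middle; origin at the centre of its underside
- can_black: film can with a black cap, same size, stands inside the tin at the other end of the row; origin at the centre of its underside
- bottle_red: brown bottle with a red label band, 62 mm diameter, 115 mm high; loose bystander, leave it alone; origin at the centre of its underside, z up
- bottle_blue: small brown bottle, white cap and blue label band, 43 mm diameter, 82 mm high; loose bystander, leave it alone; origin at the centre of its underside, z up
- blower: black rubber bulb blower with a red nozzle, 61 mm diameter, 112 mm high; loose bystander, leave it alone; origin at the centre of its underside, z up
- loupe: round loupe, black top and clear skirt, 47 mm diameter, 42 mm high; loose bystander, leave it alone; origin at the centre of its underside, z up
- reel: white film reel, 69 mm diameter, 43 mm high; loose bystander, leave it alone; origin at the centre of its underside, z up
- spool: black empty roll-film spool standing on end, 25 mm diameter, 63 mm high; loose bystander, leave it alone; origin at the centre of its underside, z up

How it is judged:
On the way, in this order (a step that is already met when the one before it is completed fails the run):
1. the cover is lifted on the knife (value of joint tin_lid above 0.3 rad and contact force between knife and tin above 0.2 N), for 0.05 s.
2. the cover is swung right back (value of joint tin_lid above 1.6 rad), for 0.2 s.
At the end, for the whole second after the job is handed in: Cover beyond 1.5 rad; orange-capped can upright (0.1 rad) on the tin's floor within 13 mm of its middle in x and y; the other two upright at the row's ends (30 to 47 mm aside, within 13 mm of its line); knife flat on the table, handle middle and tip over 100 mm from the tin's middle; all at rest (value of joint tin_lid above 1.5 rad and x of can_orange in the frame of tin between -0.013 and 0.013 m and z of each of can_orange, can_grey, can_black in the frame of tin below 0.007 m and angle between each of can_orange, can_grey, can_black's own z axis and vertical below 0.1 rad and linear speed of each of can_orange, can_grey, can_black, knife below 0.02 m/s and y of can_orange in the frame of tin between -0.013 and 0.013 m and x of can_grey in the frame of tin between -0.013 and 0.013 m and (y of can_grey in the frame of tin between 0.03 and 0.047 m or y of can_grey in the frame of tin between -0.047 and -0.03 m) and x of can_black in the frame of tin between -0.013 and 0.013 m and (y of can_black in the frame of tin between 0.03 and 0.047 m or y of can_black in the frame of tin between -0.047 and -0.03 m) and height (world z) of each of knife, knife_tip below 0.03 m and height (world z) of knife_tip above 0 m and horizontal distance between each of knife_tip, knife and tin above 0.1 m); the robot touches nothing.
It fails at once if the gripper or arm touches the tin or its cover before the cover is up (1.5 rad) (contact force between any of the fingers, the arm and tin above 1 N and value of joint tin_lid below 1.5 rad).
It fails at once if a bystander is shifted by more than 30 mm or tipped (distance of any of bottle_red, bottle_blue, blower, loupe, reel, spool from where it was at the start of the episode above 0.03 m or angle between any of bottle_red, bottle_blue, blower, loupe, reel, spool's own z axis and vertical above 0.4 rad).
It also fails if it takes over 72 s, if anything falls off the work surface, if the arm or the gripper's body presses on something with over 40 N, if the wrist force passes 120 N, or if a joint passes its speed limit or range.

### The arm

A 6-joint arm with a two-finger parallel gripper is mounted at the origin on a cart in front of the work surface, level with it; the furniture and walls round the work are solid. World frame = base frame: x ahead of the robot, y to its left, z up, the work surface at z = 0. Lengths are in m, angles in rad, forces in N, time in s.
With the tool pointing down it reaches from about 0.425 to 0.95 m from the base axis. Payload 3.5 kg.
Tool frame: the origin (TCP) lies between the finger pads; the fingertips stand 19 mm ahead of it and the grasp point (between the pads) is the TCP; z points along the fingers, y is the line along which they close (so a half turn about z gives the same grasp; the last joint's range is limited). The gripper opens to 85 mm and grips with 20 to 120 N. Pads are 22 mm wide; open, the fingers measure 114 mm over their backs; the gripper's body (76 mm by 85 mm) begins 54 mm behind the grasp point. The pads swing forward as they close: fully open they stand 13 mm farther back than shut.
Start: joints at [1.155, 0.286, 1.577, -0, 1.279, -0.15], TCP at [0.177, 0.651, 0.25] pointing down, gripper open.
Joint ranges: [-2.77, 2.77], [-0.9, 2.22], [0.21, 2.48], [-1.53, 4.67], [0.24, 2.81], [-2.84, 2.84]. Speed limits (rad/s): [2.79, 2.79, 3.14, 3.14, 3.14, 3.14].

### API

Orientations are given as a unit quaternion [x, y, z, w].
In Python, from plant import monitor, eyes, ctrl gives the robot as it stands.
- The arm moves only by the shell command python3 -m handwheel 'ROWS' [FORCE]. ROWS is JSON, a list of rows, each a list of 7 numbers: the shift along the tool's x, y, z in units of 40 cm (1.0 is 40 cm), then the turn, a rotation vector about the tool's x, y, z in units of pi rad (1.0 is pi rad), then the opening, from -1 (shut) to 1 (fully open). A call has 1 to 12 rows; each row is the pose to reach, as a shift and turn from the pose commanded when the call began, along the tool's axes at that moment, turning the shorter way round; what a row does not reach only later rows make up. A row lasts 1/8 s, in which the tool goes at most 62.5 mm and 10.7 degrees, less where a joint would pass 70% of its speed; a pose out of reach is approached as far as the arm can. A call with a number of a shift or a turn outside -1 to 1 is refused whole. A call with a gripper value outside its range is refused whole. The fingers move at their own pace and stop on an object; FORCE is the grip in N (left out, the last holds). Time passes only in rows, so rows that repeat a pose let the fingers close. It gives the time, the measured TCP pose, the force, the opening and the grip force at its end, in the units of the state.
- monitor.get_state(): the state, without advancing time (a new reading comes with each control period).
- eyes.read_camera(name): name is "scene" or "top"; returns the picture (480x640x3 uint8, red, green, blue); there is no depth.
- eyes.camera_params(name): a dict with "K" (3x3 intrinsics, pixels), "R" (3x3) and "t" (3): a world point X has camera coordinates R X + t. Camera axes: x right, y down, z forward; pixel columns grow to the right and rows downward; lengths in m; the calibration is good to about 2 mm. A picture is of the moment at which its call begins. camera_params takes no time and is no camera call.
- ctrl.sign_off(): hands the job in; it is judged then, once.
The state is a dict: "time": time; "qpos": joint angles; "dq": joint speeds; "joint_efforts": joint torques, N m; "eef_pos": TCP position; "tcp_rot": TCP orientation; "contact_force": force on the tool from outside, world axes, zero at the start; "wrist_torque": the same for the moment, N m; "opening": opening from 0.0 (shut) to 1.0 (fully open); "finger_force": force on a finger pad.
Only numpy, scipy, OpenCV 4.12 (cv2) and the standard library are available. Lean on these libraries where they do the work, as an engineer would, in place of code of your own. Each camera call takes 0.05 s, during which the arm holds its last target. There are 200 camera calls.

## Working session

There is one attempt and no reset: what is moved stays moved. The work goes in short steps, Python scripts to look and compute and a shell command to move; the robot and the scene stay as the last step left them, time stands still between calls to the robot, and variables do not carry over. Pictures are saved under pics/ and viewed, at most 13 in all, crops included, and the job is handed in when it is done.

```bash
ls; mkdir -p pics
python3 - <<'E'
from plant import monitor, eyes
import cv2
s=monitor.get_state(); print(s)
for n in("scene","top"):
    im=eyes.read_camera(n); cv2.imwrite(f"pics/{n}0.png",im[:,:,::-1]); p=eyes.camera_params(n); print(n,p["K"],p["R"],p["t"])
E
```

```text
pics
{'time': 0.0, 'qpos': array([ 1.15503138e+00,  2.87169465e-01,  1.57819565e+00,  2.14455772e-05,
        1.27859784e+00, -1.49980592e-01]), 'dq': array([ 0.00056965,  0.00133804, -0.00178712,  0.00017422, -0.0025214 ,
       -0.00068974]), 'joint_efforts': array([-1.25900737e-03, -4.05976260e+01, -2.92625999e+01, -1.97887061e-04,
        5.86518217e-03, -1.38714213e-05]), 'eef_pos': array([0.17700091, 0.65073815, 0.2489345 ]), 'tcp_rot': array([ 1.32504349e-01,  9.91181715e-01, -1.13518559e-03, -3.40650674e-04]), 'contact_force': array([ 0.63673181, -0.06023761, -0.38831507]), 'wrist_torque': array([ 0.05212457, -0.02037492,  0.03178402]), 'finger_force': 0.0, 'opening': 0.9975130190865389}
scene [[438.29546217   0.         321.15678866]
 [  0.         438.29546217 235.27073464]
 [  0.           0.           1.        ]] [[ 0.49747649 -0.86747165 -0.0031737 ]
 [-0.61823043 -0.35197078 -0.70278567]
 [ 0.6085296   0.35158142 -0.71139457]] [-0.27492707  0.35426381  0.92893129]
top [[471.54947496   0.         325.05291675]
 [  0.         471.54947496 237.7458488 ]
 [  0.           0.           1.        ]] [[ 0.02294311 -0.99963155 -0.01450462]
 [-0.98678018 -0.02031515 -0.16078609]
 [ 0.16043219  0.0180018  -0.98688269]] [-0.01900934  0.49599902  1.32784172]
```

View pics/scene0.png

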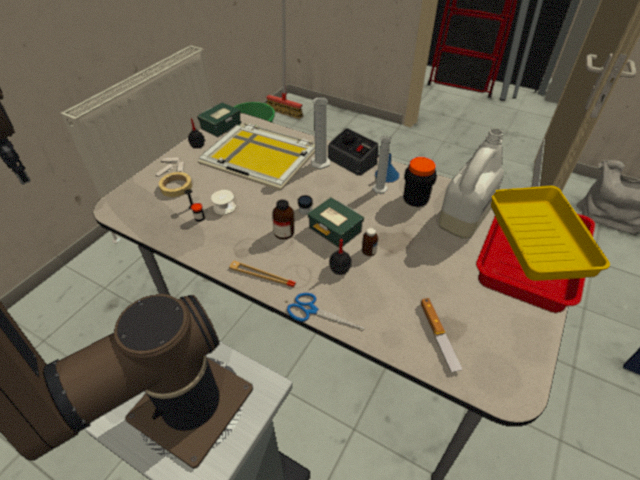

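View pics/top0.png

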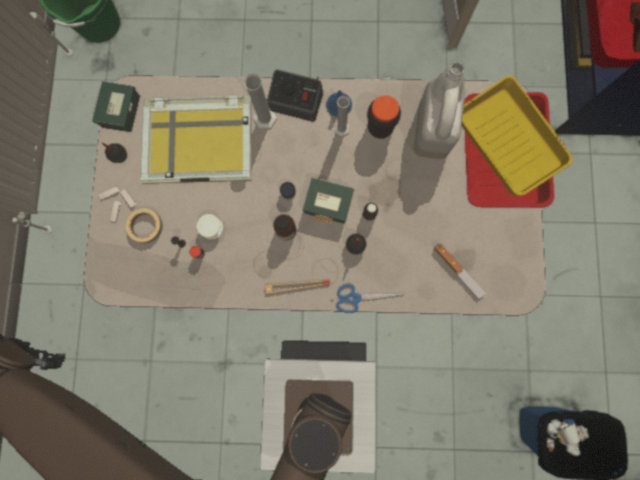

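The scene picture shows the tin at (335,222), the knife from (425,300) to (455,372) and the orange can at (198,212). In the top view the tin is at (328,203) with its lip at about (319,219), the knife runs (436,247) to (482,297), the orange can is at (196,252) and the blower at (356,243). The tin's lip faces the robot.

```bash
cat > h.py <<'E'
import numpy as np, cv2
from plant import monitor, eyes
P={n:eyes.camera_params(n) for n in("scene","top")}
def ray(n,uv):
    p=P[n];R=np.array(p["R"]);t=np.array(p["t"])
    d=R.T@np.linalg.solve(np.array(p["K"]),[uv[0],uv[1],1.]); return -R.T@t,d/np.linalg.norm(d)
def plane(n,uv,z):
    c,d=ray(n,uv); return c+d*(z-c[2])/d[2]
def tri(uvs,uvt):
    c1,d1=ray("scene",uvs);c2,d2=ray("top",uvt)
    a=np.linalg.lstsq(np.c_[d1,-d2],c2-c1,rcond=None)[0]
    p,q=c1+a[0]*d1,c2+a[1]*d2; return (p+q)/2,np.linalg.norm(p-q)
def proj(n,X):
    p=P[n];v=np.array(p["K"])@(np.array(p["R"])@X+p["t"]);return v[:2]/v[2]
def blobs(im,lo,hi,roi,amin=6):
    x0,y0,x1,y1=roi
    h=cv2.cvtColor(im,cv2.COLOR_RGB2HSV);m=cv2.inRange(h,lo,hi);k=np.zeros_like(m);k[y0:y1,x0:x1]=m[y0:y1,x0:x1]
    n,l,s,c=cv2.connectedComponentsWithStats(k)
    return sorted([(s[i,4],c[i].round(1),cv2.minAreaRect(np.argwhere(l==i)[:,::-1].astype(np.float32))) for i in range(1,n) if s[i,4]>=amin],key=lambda b:-b[0]),k
E
python3 - <<'E'
from h import *
s=eyes.read_camera("scene");t=eyes.read_camera("top")
for nm,lo,hi,rs,rt in [("orange",(0,150,90),(14,255,255),(185,195,210,230),(185,240,206,265)),
 ("handle",(5,120,60),(22,255,255),(410,290,455,345),(425,235,470,280)),
 ("tin",(60,60,10),(100,255,120),(300,190,370,250),(295,170,360,230)),
 ("label",(15,15,120),(45,120,255),(315,200,360,240),(310,185,345,215)),
 ("brass",(8,110,70),(25,255,255),(300,215,350,250),(305,208,335,230)),
 ("blade",(0,0,150),(180,45,255),(430,325,470,385),(450,262,495,305))]:
    for n,im,r in(("scene",s,rs),("top",t,rt)):
        b,k=blobs(im,lo,hi,r)
        for a,c,m in b[:2]: print(nm,n,a,c,cv2.boxPoints(m).round(0).tolist())
a=cv2.resize(s[180:390,180:480],None,fx=2.6,fy=2.6,interpolation=cv2.INTER_CUBIC);cv2.imwrite("pics/sc.png",a[:,:,::-1])
a=cv2.resize(t[170:310,165:495],None,fx=2.4,fy=2.4,interpolation=cv2.INTER_CUBIC);cv2.imwrite("pics/tc.png",a[:,:,::-1])
for nm,uv in dict(orange=(196,256),redb=(285,230),blueb=(370,214),blower=(355,249),loupe=(288,192),reel=(209,230),spool=(177,243)).items(): print(nm,plane("top",uv,0.03).round(3))
E
```

```text
orange scene 74 [196.1 206.6] [[191.0, 203.0], [201.0, 203.0], [201.0, 210.0], [191.0, 210.0]]
orange top 86 [195.1 251.3] [[190.0, 247.0], [200.0, 247.0], [200.0, 256.0], [190.0, 256.0]]
handle scene 388 [432.  316.7] [[418.0, 301.0], [428.0, 296.0], [445.0, 332.0], [435.0, 336.0]]
handle top 211 [449.1 258.9] [[435.0, 248.0], [440.0, 243.0], [462.0, 268.0], [457.0, 273.0]]
tin scene 751 [337.  221.1] [[303.0, 222.0], [324.0, 192.0], [366.0, 220.0], [346.0, 251.0]]
label scene 257 [333.3 216.2] [[320.0, 214.0], [326.0, 205.0], [347.0, 218.0], [341.0, 228.0]]
label scene 62 [345.6 201.6] [[337.0, 200.0], [354.0, 200.0], [354.0, 205.0], [337.0, 205.0]]
label top 357 [327.3 201.3] [[313.0, 205.0], [317.0, 191.0], [341.0, 198.0], [338.0, 211.0]]
brass scene 77 [321.1 229.1] [[313.0, 226.0], [316.0, 222.0], [330.0, 232.0], [327.0, 236.0]]
brass top 62 [323.  218.7] [[314.0, 219.0], [315.0, 215.0], [332.0, 218.0], [331.0, 223.0]]
blade scene 413 [449.1 353. ] [[435.0, 338.0], [445.0, 333.0], [463.0, 368.0], [453.0, 373.0]]
blade top 320 [472.3 283.8] [[457.0, 276.0], [465.0, 269.0], [489.0, 293.0], [482.0, 301.0]]
blade top 6 [467.5 303. ] [[466.0, 304.0], [467.0, 301.0], [470.0, 302.0], [469.0, 305.0]]
orange [0.436 0.367 0.03 ]
redb [0.519 0.11  0.03 ]
blueb [ 0.571 -0.139  0.03 ]
blower [ 0.467 -0.096  0.03 ]
loupe [0.633 0.105 0.03 ]
reel [0.514 0.334 0.03 ]
spool [0.473 0.425 0.03 ]
```

View pics/tc.png

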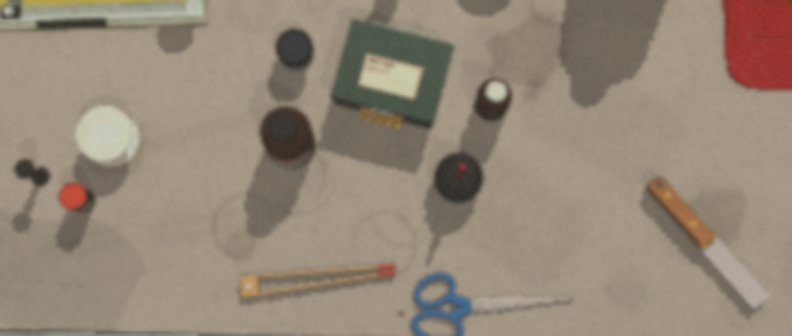

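View pics/sc.png

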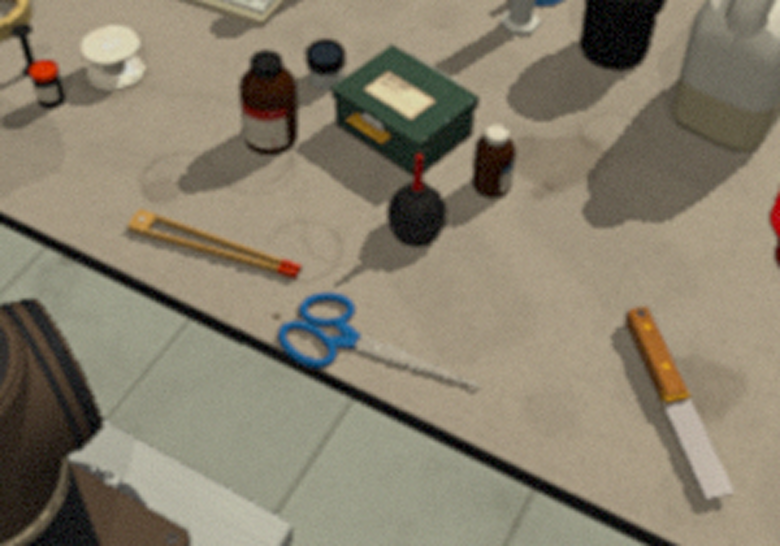

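The crops show the tin's cover corners, label and lip clearly; the blower and red bottle stand either side of the approach to the lip. Next I fit the positions from two views.

Run:
```python
from h import *
t=eyes.read_camera("top");s=eyes.read_camera("scene")
# cover corners (top view), back-left, back-right, front-right, front-left
C=np.array([[309.2,178.3],[353.7,188.7],[345.4,222],[303.7,210.4]],np.float32)
for n,im,c in(("top",t,C),("scene",s,np.array([[331.2,198.1],[363.1,217.3],[339.6,232.5],[308.8,214.6]],np.float32))):
    g=cv2.cvtColor(cv2.resize(im,None,fx=3,fy=3,interpolation=cv2.INTER_CUBIC),cv2.COLOR_RGB2HSV)
    m=cv2.inRange(g,(55,60,0),(105,255,140)); x,y=(c.mean(0)*3).astype(int)
    k=np.zeros_like(m);cv2.circle(k,(int(x),int(y)),125,255,-1);m&=k
    cn=max(cv2.findContours(m,0,2)[0],key=cv2.contourArea);hl=cv2.convexHull(cn)
    print(n,"hull",(cv2.approxPolyDP(hl,8,True)[:,0]/3).round(1).tolist())
    w=np.array([plane(n,p,.06)[:2] for p in c]);print(w.round(3).tolist(),"ctr",w.mean(0).round(4),"edges",np.linalg.norm(w-np.roll(w,-1,0),axis=1).round(3))
    v=(w[0]-w[3])+(w[1]-w[2]);u=(w[0]-w[1])+(w[3]-w[2]);print("yaw",np.degrees(np.arctan2(v[1],v[0])),np.degrees(np.arctan2(-u[0],u[1])))
print("label tri",tri((333.3,216.2),(327.3,201.3)))
print("brass tri",tri((321.1,229.1),(323,218.7)))
print("orange cap tri",tri((196.1,206),(195.1,251.3)))
def lr(m):return None
print("handle tri",tri((432,316.7),(449.1,258.9)),"blade tri",tri((449.1,353),(472.3,283.8)))
for n,b in(("scene",[(418,301),(428,296)]),("top",[(435,248),(440,243)])): print(n,"handle butt",plane(n,np.mean(b,0),.02).round(3))
for n,b in(("scene",[(463,368),(453,373)]),("top",[(489,293),(482,301)])): print(n,"tip",plane(n,np.mean(b,0),.013).round(3))
print("h/b top",plane("top",(449.1,258.9),.024),plane("top",(472.3,283.8),.014),"scene",plane("scene",(449.1,353),.014))
```

```text
Traceback (most recent call last):
ValueError: max() iterable argument is empty
```

Run:
```python
from h import *
t=eyes.read_camera("top");s=eyes.read_camera("scene")
H=cv2.cvtColor(t,cv2.COLOR_RGB2HSV);print("hsv",H[190,325],H[215,340],H[200,290],t[190,325])
C=np.array([[309.2,178.3],[353.7,188.7],[345.4,222],[303.7,210.4]],np.float32)
for n,im,c in(("top",t,C),("scene",s,np.array([[331.2,198.1],[363.1,217.3],[339.6,232.5],[308.8,214.6]],np.float32))):
    g=cv2.resize(im,None,fx=3,fy=3,interpolation=cv2.INTER_CUBIC).astype(int)
    m=((g[:,:,1]>g[:,:,0]+8)).astype(np.uint8)*255; x,y=(c.mean(0)*3).astype(int)
    k=np.zeros_like(m);cv2.circle(k,(int(x),int(y)),110,255,-1);m&=k
    m=cv2.morphologyEx(m,cv2.MORPH_OPEN,np.ones((5,5)))
    cn=max(cv2.findContours(m,0,2)[0],key=cv2.contourArea);hl=cv2.convexHull(cn)
    print(n,"hull",((cv2.approxPolyDP(hl,8,True)[:,0]-1)/3).round(1).tolist())
    w=np.array([plane(n,p,.06)[:2] for p in c]);print(w.round(3).tolist(),"ctr",w.mean(0).round(4),"edges",np.linalg.norm(w-np.roll(w,-1,0),axis=1).round(3))
    v=(w[0]-w[3])+(w[1]-w[2]);u=(w[0]-w[1])+(w[3]-w[2]);print("yaw",np.degrees(np.arctan2(v[1],v[0])),np.degrees(np.arctan2(-u[0],u[1])))
print("label tri",tri((333.3,216.2),(327.3,201.3)))
print("brass tri",tri((321.1,229.1),(323,218.7)))
print("orange cap tri",tri((196.1,206),(195.1,251.3)))
print("handle tri",tri((432,316.7),(449.1,258.9)),"blade tri",tri((449.1,353),(472.3,283.8)))
for n,b in(("scene",[(418,301),(428,296)]),("top",[(435,248),(440,243)])): print(n,"handle butt",plane(n,np.mean(b,0),.02).round(3))
for n,b in(("scene",[(463,368),(453,373)]),("top",[(489,293),(482,301)])): print(n,"tip",plane(n,np.mean(b,0),.013).round(3))
print("h/b top",plane("top",(449.1,258.9),.024),plane("top",(472.3,283.8),.014),"scene",plane("scene",(449.1,353),.014))
```

```text
hsv [54 39 91] [51 41 87] [ 16  46 106] [80 91 77]
top hull [[312.0, 179.3], [352.0, 189.3], [344.0, 219.3], [304.3, 208.7]]
[[0.668, 0.042], [0.639, -0.088], [0.54, -0.066], [0.572, 0.055]] ctr [ 0.6047 -0.0144] edges [0.133 0.102 0.125 0.097]
yaw -10.362154193616115 -13.553421058713544
scene hull [[329.3, 197.7], [362.3, 216.7], [334.7, 242.7], [308.0, 214.3]]
[[0.666, 0.03], [0.638, -0.089], [0.551, -0.059], [0.571, 0.051]] ctr [ 0.6065 -0.0166] edges [0.122 0.092 0.112 0.097]
yaw -15.328812712391029 -11.97709190689413
label tri (array([ 0.60014583, -0.01269733,  0.059701  ]), np.float64(0.0001979651985017915))
brass tri (array([ 0.55155105, -0.00084448,  0.0440591 ]), np.float64(0.00042257376135268113))
orange cap tri (array([0.44721973, 0.36440706, 0.05104768]), np.float64(0.00033118678778455425))
handle tri (array([ 0.44449648, -0.37016803,  0.01951737]), np.float64(0.0006754693655656753)) blade tri (array([ 0.37395346, -0.43689197,  0.01465551]), np.float64(0.000662496182635334))
scene handle butt [ 0.484 -0.332  0.02 ]
top handle butt [ 0.483 -0.337  0.02 ]
scene tip [ 0.343 -0.467  0.013]
top tip [ 0.337 -0.475  0.013]
h/b top [ 0.44411138 -0.36937316  0.024     ] [ 0.37415147 -0.43739495  0.014     ] scene [ 0.374175   -0.43660681  0.014     ]
```

```bash
cat >> h.py <<'E'
from scipy.spatial.transform import Rotation as Ro
TIN=np.array([.606,-.0145,0]);TY=np.radians(-13.3)
def tw(p): return TIN+Ro.from_euler('z',TY).apply(p)
def Rd(psi): # tool down, tool x at yaw psi
    c,s=np.cos(psi),np.sin(psi); return Ro.from_matrix(np.c_[[c,s,0],[s,-c,0],[0,0,-1]])
def go(*T):
    st=monitor.get_state();p0=st["eef_pos"];R0=Ro.from_quat(st["tcp_rot"])
    print("t",st["time"].__round__(2),"at",p0.round(4),"F",np.round(st["contact_force"],1),"open",round(st["opening"],3))
    for p,R in T:
        d=R0.inv().apply(np.array(p)-p0); r=(R0.inv()*R).as_rotvec()
        print((d/.4).round(4).tolist(),(r/np.pi).round(4).tolist(),"rows>=",np.ceil(max(np.linalg.norm(d)/.0625,np.degrees(np.linalg.norm(r))/10.7)))
E
python3 - <<'E'
from h import *
go(((.5,.2,.28),Rd(1.8)),((.421,-.393,.12),Rd(.761)),((.421,-.393,.021),Rd(.761)))
E
```

```text
t 0.4 at [0.1772 0.6512 0.2501] F [-0.8 -0.3  0.3] open 1.001
[-1.0749, -0.8766, -0.0745] [-0.0001, 0.0, 0.3425] rows>= 9.0
[-1.2736, -2.3588, 0.3261] [-0.0001, 0.0001, 0.6732] rows>= 18.0
[-1.2737, -2.3587, 0.5736] [-0.0001, 0.0001, 0.6732] rows>= 18.0
```

```bash
python3 -m handwheel '[[-1,-0.82,-0.07,0,0,0.34,1],[-1,-0.82,-0.07,0,0,0.34,1],[-1,-0.82,-0.07,0,0,0.34,1],[-1,-0.82,-0.07,0,0,0.34,1],[-1,-0.82,-0.07,0,0,0.34,1],[-1,-0.82,-0.07,0,0,0.34,1],[-1,-0.82,-0.07,0,0,0.34,1],[-1,-0.82,-0.07,0,0,0.34,1],[-1,-0.82,-0.07,0,0,0.34,1],[-1,-0.82,-0.07,0,0,0.34,1]]'
python3 - <<'E'
from h import *
go(((.48,-.15,.2),Rd(.9)),((.421,-.393,.12),Rd(.761)))
E
```

```text
time: 1.65
eef_pos: [0.4774, 0.2293, 0.2784]
tcp_rot: [0.619, 0.785, 0.0, -0.0]
contact_force: [-2.1, -0.2, 0.0]
opening: 1.003
finger_force: 0.0
t 1.65 at [0.4774 0.2293 0.2784] F [-2.1 -0.2  0. ] open 1.003
[-0.9238, -0.2141, 0.1954] [-0.0001, -0.0002, 0.2882] rows>= 7.0
[-1.4804, -0.4988, 0.3952] [-0.0001, -0.0002, 0.3325] rows>= 11.0
```

```bash
python3 -m handwheel '[[-0.92,-0.21,0.15,0,0,0.33,1],[-0.92,-0.21,0.15,0,0,0.33,1],[-0.92,-0.21,0.15,0,0,0.33,1],[-0.92,-0.21,0.15,0,0,0.33,1],[-0.92,-0.21,0.15,0,0,0.33,1],[-0.92,-0.21,0.15,0,0,0.33,1],[-0.92,-0.21,0.15,0,0,0.33,1]]'
python3 - <<'E'
from h import *
go(((.421,-.393,.12),Rd(.761)),((.421,-.393,.021),Rd(.761)))
E
```

```text
time: 2.52
eef_pos: [0.4815, -0.1487, 0.2174]
tcp_rot: [0.927, 0.375, -0.0, -0.001]
contact_force: [-0.1, 0.7, -0.2]
opening: 1.002
finger_force: 0.0
t 2.52 at [ 0.4815 -0.1487  0.2174] F [-0.1  0.7 -0.2] open 1.002
[-0.533, 0.3344, 0.2432] [-0.0005, 0.0001, 0.0023] rows>= 5.0
[-0.533, 0.3348, 0.4907] [-0.0005, 0.0001, 0.0023] rows>= 6.0
```

```bash
python3 -m handwheel '[[-0.533,0.334,0.24,0,0,0.002,1],[-0.533,0.334,0.24,0,0,0.002,1],[-0.533,0.334,0.24,0,0,0.002,1],[-0.533,0.334,0.24,0,0,0.002,1],[-0.533,0.334,0.24,0,0,0.002,1],[-0.533,0.334,0.4,0,0,0.002,0],[-0.533,0.334,0.49,0,0,0.002,0],[-0.533,0.334,0.49,0,0,0.002,0]]' 100
python3 - <<'E'
from h import *
go(((.421,-.393,.021),Rd(.761)))
t=eyes.read_camera("top");a=cv2.resize(t[230:320,420:520],None,fx=6,fy=6,interpolation=cv2.INTER_CUBIC);cv2.imwrite("pics/g1.png",a[:,:,::-1])
E
```

```text
time: 3.52
eef_pos: [0.4228, -0.3891, 0.0206]
tcp_rot: [0.927, 0.374, -0.0, -0.002]
contact_force: [-0.3, -0.8, 0.8]
opening: 0.497
finger_force: 0.0
t 3.52 at [ 0.4228 -0.3891  0.0206] F [-0.3 -0.8  0.8] open 0.497
[-0.01, 0.004, -0.0011] [-0.0012, -0.0004, 0.0021] rows>= 1.0
```

View pics/g1.png

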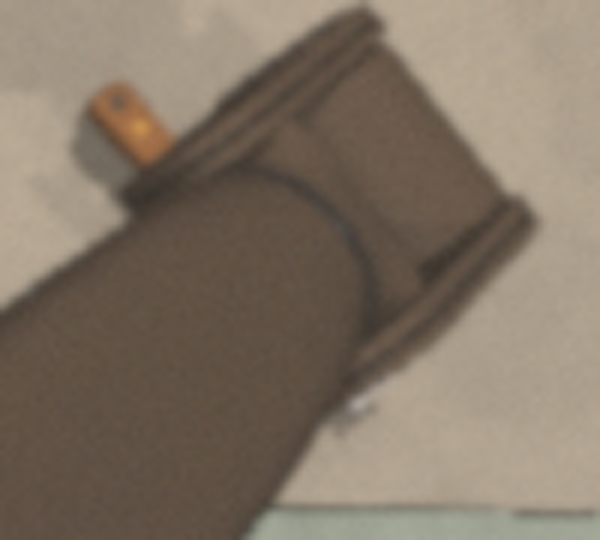

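The butt sticks out straight behind the gripper at crop (130,125), so the knife runs through between the fingers as planned. I close and lift.

```bash
python3 -m handwheel '[[-0.01,0.004,0,0,0,0.002,-1],[-0.01,0.004,0,0,0,0.002,-1],[-0.01,0.004,0,0,0,0.002,-1],[-0.01,0.004,0,0,0,0.002,-1],[-0.01,0.004,0,0,0,0.002,-1],[-0.01,0.004,0,0,0,0.002,-1],[-0.01,0.004,0,0,0,0.002,-1],[-0.01,0.004,-0.15,0,0,0.002,-1],[-0.01,0.004,-0.3,0,0,0.002,-1],[-0.01,0.004,-0.45,0,0,0.002,-1],[-0.01,0.004,-0.45,0,0,0.002,-1]]' 110
python3 - <<'E'
from h import *
yaw=np.pi+TY
# via point then above lip (tip 25 mm before lip end), tool at 112 mm behind tip
go(((.50,-.20,.24),Rd(1.9)),(tw([-.082-.112,0,.24]),Rd(yaw)),(tw([-.078-.112,0,.045]),Rd(yaw)))
E
```

```text
time: 4.95
eef_pos: [0.422, -0.3989, 0.2096]
tcp_rot: [0.929, 0.37, 0.001, 0.007]
contact_force: [-0.0, -0.4, -1.1]
opening: 0.231
finger_force: 108.1
t 4.95 at [ 0.422  -0.3989  0.2096] F [-0.  -0.4 -1.1] open 0.231
[0.4833, -0.226, -0.0802] [0.0034, 0.0031, -0.3634] rows>= 7.0
[0.7287, -0.7859, -0.0882] [0.0017, 0.005, -0.6847] rows>= 12.0
[0.7353, -0.7841, 0.3993] [0.0017, 0.005, -0.6847] rows>= 12.0
```

```bash
python3 -m handwheel '[[0.48,-0.22,-0.1,0.003,0.003,-0.36,-1],[0.48,-0.22,-0.1,0.003,0.003,-0.36,-1],[0.48,-0.22,-0.1,0.003,0.003,-0.36,-1],[0.48,-0.22,-0.1,0.003,0.003,-0.36,-1],[0.48,-0.22,-0.1,0.003,0.003,-0.36,-1],[0.73,-0.78,-0.1,0.002,0.005,-0.685,-1],[0.73,-0.78,-0.1,0.002,0.005,-0.685,-1],[0.73,-0.78,-0.1,0.002,0.005,-0.685,-1],[0.73,-0.78,-0.1,0.002,0.005,-0.685,-1],[0.73,-0.78,-0.1,0.002,0.005,-0.685,-1],[0.73,-0.78,-0.1,0.002,0.005,-0.685,-1],[0.73,-0.78,-0.1,0.002,0.005,-0.685,-1]]' 110
python3 -m handwheel '[[0,0,0,0,0,0,-1]]'
python3 - <<'E'
from h import *
yaw=np.pi+TY
go((tw([-.080-.112,0,.20]),Rd(yaw)))
for n in("scene","top"):
    im=eyes.read_camera(n);cv2.imwrite(f"pics/{n}2.png",im[:,:,::-1])
E
```

```text
time: 6.45
eef_pos: [0.4165, 0.0316, 0.2405]
tcp_rot: [0.113, 0.994, 0.005, -0.006]
contact_force: [-0.3, 0.8, -0.5]
opening: 0.228
finger_force: 108.2
time: 6.58
eef_pos: [0.4167, 0.0313, 0.2408]
tcp_rot: [0.116, 0.993, 0.005, -0.006]
contact_force: [-0.4, -0.5, -0.6]
opening: 0.232
finger_force: 108.1
t 6.58 at [0.4167 0.0313 0.2408] F [-0.4 -0.5 -0.6] open 0.232
[-0.0083, -0.0035, 0.1018] [0.0027, -0.0042, -0.0001] rows>= 1.0
```

Run:
```python
from h import *
s=cv2.imread("pics/scene2.png");t=cv2.imread("pics/top2.png")
a=cv2.resize(s[130:290,220:400],(675,600),interpolation=cv2.INTER_CUBIC)
b=cv2.resize(t[170:290,270:390],(600,600),interpolation=cv2.INTER_CUBIC)
cv2.imwrite("pics/c2.png",cv2.resize(np.hstack([a,b]),(800,376)))
```

```text
(no output)
```

View pics/c2.png

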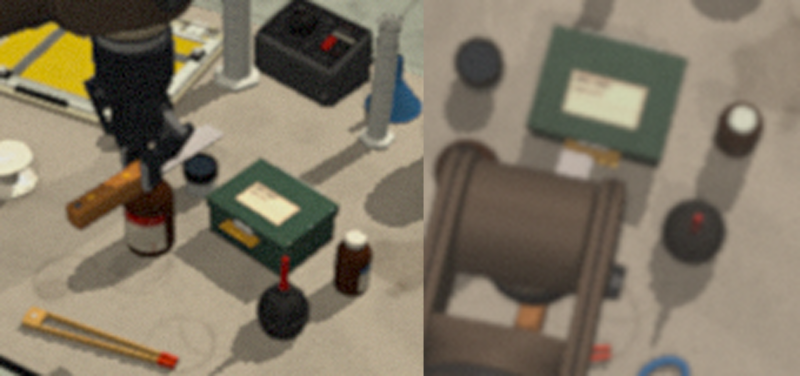

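Run:
```python
from h import *
s=cv2.imread("pics/scene2.png")[:,:,::-1].copy();t=cv2.imread("pics/top2.png")[:,:,::-1].copy()
for n,im,r,lo in(("scene",s,(288,175,320,205),(0,0,165)),("top",t,(308,208,332,232),(0,0,135))):
    b,k=blobs(im,lo,(180,60,255),r,4)
    print(n,[(x[0],x[1].tolist(),cv2.boxPoints(x[2]).round(1).tolist()) for x in b[:2]])
X,e=tri((311.4,184.8),(318.9,218.1));print("tip tri",X,e)
R=Ro.from_euler('z',TY);print("tip in tin",R.inv().apply(X-TIN))
p=monitor.get_state()["eef_pos"];print("tip in tool yaw frame",R.inv().apply(X-p))
```

```text
scene [(np.int32(426), [310.5, 187.4], [[290.0, 175.0], [319.0, 175.0], [319.0, 204.0], [290.0, 204.0]]), (np.int32(10), [294.4, 203.0], [[292.29998779296875, 201.89999389648438], [295.0, 201.0], [296.0, 204.0], [293.29998779296875, 204.89999389648438]])]
top [(np.int32(88), [317.6, 222.1], [[311.3999938964844, 224.60000610351562], [313.20001220703125, 217.10000610351562], [324.1000061035156, 219.8000030517578], [322.20001220703125, 227.3000030517578]]), (np.int32(8), [329.0, 208.2], [[326.0, 208.0], [331.0, 208.0], [331.0, 209.0], [326.0, 209.0]])]
tip tri [0.51573401 0.00538208 0.22544703] 0.0007902802778646414
tip in tin [-0.09241882 -0.00141685  0.22544703]
tip in tool yaw frame [ 0.10200277 -0.0024845  -0.01585534]
```

Run:
```python
from h import *
for n,r in(("scene",(280,175,330,205)),("top",(305,208,340,235))):
    a=cv2.imread(f"pics/{n}0.png").astype(int);b=cv2.imread(f"pics/{n}2.png").astype(int)
    d=(b-a)
    x0,y0,x1,y1=r
    m=np.zeros(a.shape[:2],np.uint8);m[y0:y1,x0:x1]=((d[:,:,0]>25)*255)[y0:y1,x0:x1]
    nn,l,s,c=cv2.connectedComponentsWithStats(m);i=1+np.argmax(s[1:,4])
    pts=np.argwhere(l==i)[:,::-1]
    print(n,len(pts),cv2.approxPolyDP(cv2.convexHull(pts.astype(np.int32)),1.0,True)[:,0].tolist())
p=monitor.get_state()
R=Ro.from_quat(p["tcp_rot"])
for dz in(-.008,-.016):
    for dy in(-.013,.013):
        X=p["eef_pos"]+R.apply([-.11,dy,-dz]);print(dz,dy,proj("scene",X).round(1),proj("top",X).round(1))
```

```text
scene 121 [[314, 186], [302, 196], [296, 197], [304, 184], [309, 183]]
top 95 [[324, 221], [322, 226], [312, 224], [314, 217], [321, 218]]
-0.008 -0.013 [316.8 183.1] [323.6 215.7]
-0.008 0.013 [309.2 178.6] [313.5 213.2]
-0.016 -0.013 [316.8 185.6] [323.6 216.4]
-0.016 0.013 [309.3 181.1] [313.6 213.9]
```

```bash
cat >> h.py <<'E'
YAW=np.pi+TY
def K(tipx,tipz,tilt=-.03,ahead=.104,below=.006): # tool pose for knife tip at tin (x,0.001,z)
    return tw([tipx-ahead,.001,tipz+below]),Rd(YAW)*Ro.from_rotvec([0,tilt*np.pi,0])
def tinf(): 
    p=monitor.get_state()["eef_pos"]; return (Ro.from_euler('z',-TY).apply(p-TIN)).round(4)
E
python3 - <<'E'
from h import *
go(K(-.08,.12),K(-.08,.034));print(tinf())
E
```

```text
t 6.67 at [0.417  0.0313 0.2413] F [-0.5 -0.4 -0.6] open 0.232
[-0.0296, -0.0026, 0.2879] [0.0027, -0.0339, -0.0003] rows>= 2.0
[-0.0323, -0.0045, 0.5029] [0.0027, -0.0339, -0.0003] rows>= 4.0
[-0.1944  0.0011  0.2413]
```

```bash
python3 -m handwheel '[[-0.03,-0.003,0.15,0.003,-0.034,0,-1],[-0.03,-0.003,0.28,0.003,-0.034,0,-1],[-0.03,-0.003,0.36,0.003,-0.034,0,-1],[-0.03,-0.003,0.44,0.003,-0.034,0,-1],[-0.032,-0.004,0.5,0.003,-0.034,0,-1],[-0.032,-0.004,0.5,0.003,-0.034,0,-1],[-0.032,-0.004,0.5,0.003,-0.034,0,-1]]' 110
python3 - <<'E'
from h import *
go(K(-.08,.034),K(-.052,.034));print(tinf())
for n in("scene","top"):
    im=eyes.read_camera(n);cv2.imwrite(f"pics/{n}3.png",im[:,:,::-1])
s=cv2.imread("pics/scene3.png");t=cv2.imread("pics/top3.png")
a=cv2.resize(s[170:290,250:380],(650,600),interpolation=cv2.INTER_CUBIC)
b=cv2.resize(t[170:290,270:390],(600,600),interpolation=cv2.INTER_CUBIC)
cv2.imwrite("pics/c3.png",cv2.resize(np.hstack([a,b]),(800,384)))
E
```

```text
time: 7.55
eef_pos: [0.4283, 0.0289, 0.0427]
tcp_rot: [0.116, 0.992, -0.006, 0.048]
contact_force: [0.3, 0.6, -1.7]
opening: 0.23
finger_force: 108.5
t 7.55 at [0.4283 0.0289 0.0427] F [ 0.3  0.6 -1.7] open 0.23
[0.0033, -0.001, 0.0065] [-0.0002, 0.0007, -0.0] rows>= 1.0
[-0.0664, -0.0009, 0.0133] [-0.0002, 0.0007, -0.0] rows>= 1.0
[-0.183   0.0014  0.0427]
```

View pics/c3.png

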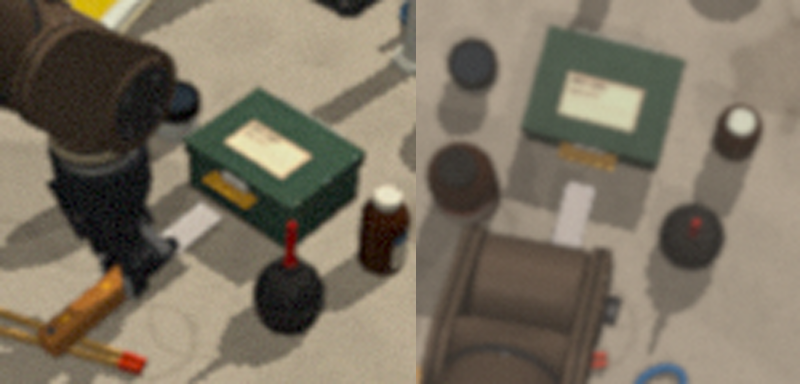

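Run:
```python
from h import *
for n,r in(("scene",(295,225,335,255)),("top",(305,220,335,250))):
    a=cv2.imread(f"pics/{n}0.png").astype(int);b=cv2.imread(f"pics/{n}3.png").astype(int)
    d=(b-a);x0,y0,x1,y1=r
    m=np.zeros(a.shape[:2],np.uint8);m[y0:y1,x0:x1]=((d[:,:,0]>30)*255)[y0:y1,x0:x1]
    nn,l,s,c=cv2.connectedComponentsWithStats(m);i=1+np.argmax(s[1:,4])
    pts=np.argwhere(l==i)[:,::-1]
    print(n,len(pts),cv2.approxPolyDP(cv2.convexHull(pts.astype(np.int32)),1.0,True)[:,0].tolist())
Q=Ro.from_euler('z',-TY)
X,e=tri((316.4,235),(321.2,227.3));print("tip",X.round(4),e,"tin",Q.apply(X-TIN).round(4))
for z in(.03,.034,.038): print(z,Q.apply(plane("scene",(316.4,235),z)-TIN).round(4),Q.apply(plane("top",(321.2,227.3),z)-TIN).round(4))
```

```text
scene 139 [[318, 236], [318, 238], [307, 247], [301, 243], [301, 241], [311, 233]]
top 147 [[324, 228], [325, 231], [320, 245], [315, 244], [315, 233], [317, 227]]
tip [0.5279 0.0026 0.0392] 0.0028607077055010873 tin [-0.08   -0.0013  0.0392]
0.03 [-0.0723  0.0042  0.03  ] [-0.0795  0.0002  0.03  ]
0.034 [-0.0751  0.0014  0.034 ] [-0.0802 -0.0001  0.034 ]
0.038 [-0.0779 -0.0013  0.038 ] [-0.0808 -0.0003  0.038 ]
```

The blade points squarely at the brass lip (tip at crop (212,208) left, (580,183) right), measured at x −80, y ~0, z ~37 mm in the tin's frame, as planned. I lower it 3 mm and slide in.

```bash
python3 -m handwheel '[[0.003,-0.001,0.0085,0,0,0,-1],[0.003,-0.001,0.0085,0,0,0,-1],[-0.03,-0.001,0.011,0,0,0,-1],[-0.05,-0.001,0.0125,0,0,0,-1],[-0.064,-0.001,0.0135,0,0,0,-1],[-0.064,-0.001,0.0135,0,0,0,-1],[-0.064,-0.001,0.0135,0,0,0,-1]]' 110
python3 - <<'E'
from h import *
print(tinf());go(K(-.052,.034),K(-.052,.05),K(-.052,.07),K(-.050,.09))
E
```

```text
time: 8.52
eef_pos: [0.4535, 0.0226, 0.0394]
tcp_rot: [0.115, 0.992, -0.006, 0.047]
contact_force: [-3.1, 1.1, 5.3]
opening: 0.233
finger_force: 109.5
[-0.157   0.001   0.0394]
t 8.53 at [0.4535 0.0226 0.0394] F [-3.1  1.1  5.3] open 0.233
[-0.0026, -0.0, -0.0013] [-0.0002, 0.0004, 0.0002] rows>= 1.0
[-0.0064, -0.0001, -0.0411] [-0.0002, 0.0004, 0.0002] rows>= 1.0
[-0.0112, -0.0001, -0.0909] [-0.0002, 0.0004, 0.0002] rows>= 1.0
[-0.0209, -0.0001, -0.1402] [-0.0002, 0.0004, 0.0002] rows>= 1.0
```

Run:
```python
from h import *
for n in("scene","top"):
    im=eyes.read_camera(n);cv2.imwrite(f"pics/{n}4.png",im[:,:,::-1])
s=cv2.imread("pics/scene4.png");t=cv2.imread("pics/top4.png")
a=cv2.resize(s[200:260,290:350],(400,400),interpolation=cv2.INTER_CUBIC)
b=cv2.resize(t[195:255,295:355],(400,400),interpolation=cv2.INTER_CUBIC)
cv2.imwrite("pics/c4.png",np.hstack([a,b]));print(monitor.get_state()["contact_force"],monitor.get_state()["wrist_torque"])
```

```text
[-2.81977976  0.22590659  4.91392337] [0.22319862 0.90777365 0.05694052]
```

View pics/c4.png

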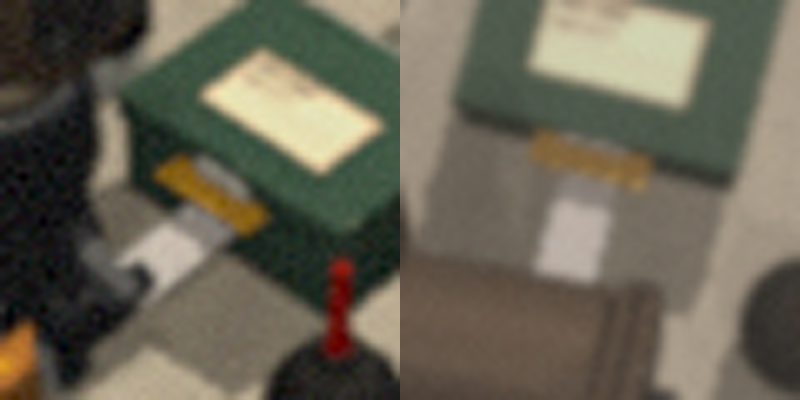

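The blade has gone under the brass lip, centred in its width; the lip hides its tip in both views at crops (210,205) and (590,180). Now I raise.

```bash
python3 -m handwheel '[[0.002,0,-0.02,0,0,0,-1],[0,0,-0.04,0,0,0,-1],[-0.002,0,-0.06,0,0,0,-1],[-0.004,0,-0.08,0,0,0,-1],[-0.004,0,-0.08,0,0,0,-1]]' 110
python3 - <<'E'
from h import *
for n in("scene","top"):
    im=eyes.read_camera(n);cv2.imwrite(f"pics/{n}5.png",im[:,:,::-1])
s=monitor.get_state();print(tinf(),s["contact_force"],s["wrist_torque"])
for n,r in(("scene",(310,195,365,235)),("top",(308,180,345,215))):
    b,k=blobs(cv2.imread(f"pics/{n}5.png")[:,:,::-1].copy(),(15,15,120),(45,120,255),r);print(n,b[0][:2])
    x0,y0,x1,y1=(300,200,350,250)
    b,k=blobs(cv2.imread(f"pics/{n}5.png")[:,:,::-1].copy(),(8,110,70),(25,255,255),(x0,y0,x1,y1));print(n,"brass",[q[:2] for q in b[:2]])
E
```

```text
time: 9.25
eef_pos: [0.4522, 0.023, 0.0721]
tcp_rot: [0.115, 0.992, -0.006, 0.049]
contact_force: [-0.5, 0.5, -2.8]
opening: 0.229
finger_force: 108.5
[-0.158   0.0011  0.0718] [-0.58629517 -0.84571469 -0.5320439 ] [-0.0053606   0.05138703  0.04845328]
scene (np.int32(514), array([344.3, 203.7]))
scene brass [(np.int32(71), array([321. , 222.5]))]
top (np.int32(345), array([327.4, 199.7]))
top brass [(np.int32(74), array([322.6, 217.1]))]
```

Run:
```python
from h import *
print("brass",tri((321,222.5),(322.6,217.1)))
go(K(-.048,.085),K(-.042,.105),K(-.03,.125),K(-.01,.14))
```

```text
brass (array([ 5.51131834e-01, -4.74630704e-04,  6.98254356e-02]), np.float64(0.00025739550115275243))
t 9.35 at [0.4525 0.0229 0.0718] F [-0.6 -0.8 -0.5] open 0.233
[-0.0197, -0.0003, -0.0463] [-0.0001, 0.0013, 0.0002] rows>= 1.0
[-0.0396, -0.0003, -0.0946] [-0.0001, 0.0013, 0.0002] rows>= 1.0
[-0.0744, -0.0004, -0.1414] [-0.0001, 0.0013, 0.0002] rows>= 2.0
[-0.1278, -0.0004, -0.1738] [-0.0001, 0.0013, 0.0002] rows>= 2.0
```

```bash
python3 -m handwheel '[[-0.008,0,-0.02,0,0,0,-1],[-0.016,0,-0.04,0,0,0,-1],[-0.024,0,-0.06,0,0,0,-1],[-0.032,0,-0.078,0,0,0,-1],[-0.04,0,-0.095,0,0,0,-1],[-0.04,0,-0.095,0,0,0,-1]]' 110
python3 - <<'E'
from h import *
for n in("scene","top"):
    im=eyes.read_camera(n);cv2.imwrite(f"pics/{n}6.png",im[:,:,::-1])
    b,k=blobs(im.copy(),(8,110,70),(25,255,255),(295,195,350,250));print(n,"brass",[q[:2] for q in b[:2]])
print(tinf())
go(K(-.03,.125),K(-.01,.14),K(.02,.15),K(.05,.15),K(.08,.145),K(.1,.14))
E
```

```text
time: 10.1
eef_pos: [0.4653, 0.0199, 0.1121]
tcp_rot: [0.115, 0.992, -0.006, 0.05]
contact_force: [0.2, 0.0, -1.2]
opening: 0.233
finger_force: 108.5
scene brass [(np.int32(46), array([324.2, 209.2])), (np.int32(39), array([295.9, 232.9]))]
top brass [(np.int32(78), array([323., 210.]))]
[-0.1453  0.0011  0.1115]
t 10.2 at [0.4649 0.02   0.1115] F [-0.3  0.4 -1.3] open 0.229
[-0.033, -0.0003, -0.0458] [-0.0001, 0.0017, 0.0002] rows>= 1.0
[-0.0864, -0.0003, -0.0781] [-0.0001, 0.0017, 0.0002] rows>= 1.0
[-0.1635, -0.0004, -0.0956] [-0.0001, 0.0017, 0.0002] rows>= 2.0
[-0.2382, -0.0004, -0.0881] [-0.0001, 0.0017, 0.0002] rows>= 2.0
[-0.3116, -0.0004, -0.0682] [-0.0001, 0.0017, 0.0002] rows>= 3.0
[-0.3601, -0.0004, -0.0508] [-0.0001, 0.0017, 0.0002] rows>= 3.0
```

```bash
python3 -m handwheel '[[-0.016,0,-0.023,0,0,0,-1],[-0.033,0,-0.045,0,0,0,-1],[-0.06,0,-0.062,0,0,0,-1],[-0.086,0,-0.078,0,0,0,-1],[-0.125,0,-0.088,0,0,0,-1],[-0.163,0,-0.095,0,0,0,-1],[-0.2,0,-0.092,0,0,0,-1],[-0.238,0,-0.088,0,0,0,-1],[-0.275,0,-0.078,0,0,0,-1],[-0.311,0,-0.068,0,0,0,-1],[-0.34,0,-0.058,0,0,0,-1],[-0.34,0,-0.058,0,0,0,-1]]' 110
python3 - <<'E'
from h import *
for n in("scene","top"):
    im=eyes.read_camera(n);cv2.imwrite(f"pics/{n}7.png",im[:,:,::-1])
print(tinf())
s=cv2.imread("pics/scene7.png");t=cv2.imread("pics/top7.png")
a=cv2.resize(s[140:270,260:390],(400,400),interpolation=cv2.INTER_CUBIC)
b=cv2.resize(t[140:270,265:395],(400,400),interpolation=cv2.INTER_CUBIC)
cv2.imwrite("pics/c7.png",np.hstack([a,b]))
E
```

```text
time: 11.7
eef_pos: [0.5939, -0.0106, 0.146]
tcp_rot: [0.116, 0.992, -0.006, 0.048]
contact_force: [0.4, 0.5, -1.5]
opening: 0.227
finger_force: 108.6
[-0.0132  0.0011  0.1465]
```

View pics/c7.png

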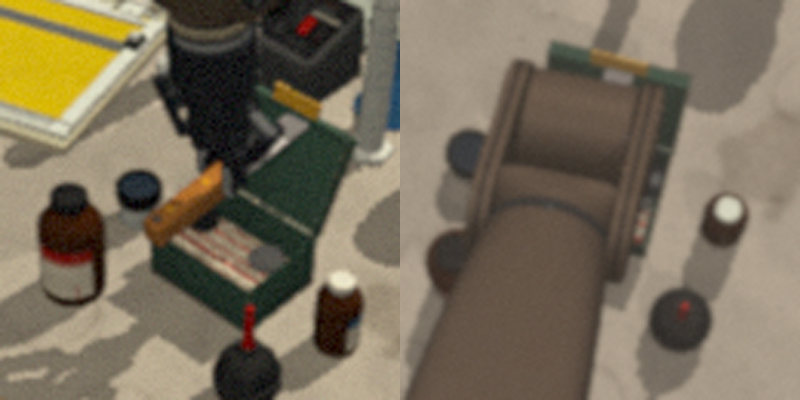

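The cover is leant well back, with the brass lip at crop (298,100), and the grey cap is visible in the tin at (267,258). I nudge it a little further, then retreat upward.

Run:
```python
from h import *
go(K(.1,.134),K(.06,.18),K(-.06,.24))
```

```text
t 11.8 at [ 0.5934 -0.0103  0.1465] F [-0.7 -0.4 -1.1] open 0.23
[-0.0214, -0.0004, 0.0184] [-0.0002, 0.0006, 0.0002] rows>= 1.0
[0.0671, -0.0004, -0.1056] [-0.0002, 0.0006, 0.0002] rows>= 1.0
[0.3513, -0.0003, -0.2838] [-0.0002, 0.0006, 0.0002] rows>= 3.0
```

```bash
python3 -m handwheel '[[-0.012,0,0.01,0,0,0,-1],[-0.022,0,0.018,0,0,0,-1],[-0.022,0,0.018,0,0,0,-1],[0.02,0,-0.03,0,0,0,-1],[0.067,0,-0.105,0,0,0,-1],[0.2,0,-0.2,0,0,0,-1],[0.35,0,-0.28,0,0,0,-1],[0.35,0,-0.28,0,0,0,-1]]' 110
python3 - <<'E'
from h import *
def P(p,psi): return p,Rd(psi)*Ro.from_rotvec([0,-.03*np.pi,0])
go(P((.50,-.2,.24),1.8),P((.425,-.39,.13),.761))
E
```

```text
time: 12.8
eef_pos: [0.4456, 0.0249, 0.247]
tcp_rot: [0.115, 0.992, -0.006, 0.05]
contact_force: [0.2, 0.2, -1.2]
opening: 0.233
finger_force: 108.6
t 12.8 at [0.4456 0.0249 0.247 ] F [ 0.2  0.2 -1.2] open 0.233
[-0.2579, -0.5163, 0.0437] [0.0344, 0.002, 0.3519] rows>= 6.0
[-0.1566, -1.0215, 0.31] [0.0667, 0.0013, 0.6811] rows>= 12.0
```

```bash
python3 -m handwheel '[[-0.258,-0.516,0.03,0.034,0.002,0.352,-1],[-0.258,-0.516,0.03,0.034,0.002,0.352,-1],[-0.258,-0.516,0.03,0.034,0.002,0.352,-1],[-0.258,-0.516,0.03,0.034,0.002,0.352,-1],[-0.258,-0.516,0.03,0.034,0.002,0.352,-1],[-0.258,-0.516,0.03,0.034,0.002,0.352,-1],[-0.157,-0.99,0.2,0.067,0.001,0.681,-1],[-0.157,-0.99,0.2,0.067,0.001,0.681,-1],[-0.157,-0.99,0.2,0.067,0.001,0.681,-1],[-0.157,-0.99,0.2,0.067,0.001,0.681,-1],[-0.157,-0.99,0.2,0.067,0.001,0.681,-1],[-0.157,-0.99,0.2,0.067,0.001,0.681,-1]]' 110
python3 - <<'E'
from h import *
def P(p,psi): return p,Rd(psi)*Ro.from_rotvec([0,-.03*np.pi,0])
go(P((.425,-.39,.06),.761),P((.425,-.39,.025),.761))
E
```

```text
time: 14.3
eef_pos: [0.4244, -0.3782, 0.17]
tcp_rot: [0.928, 0.368, -0.047, 0.016]
contact_force: [0.0, 0.3, -1.2]
opening: 0.232
finger_force: 108.6
t 14.3 at [ 0.4244 -0.3782  0.17  ] F [ 0.   0.3 -1.2] open 0.232
[0.008, 0.0238, 0.2755] [-0.0018, 0.0013, -0.0017] rows>= 2.0
[0.0166, 0.0242, 0.3626] [-0.0018, 0.0013, -0.0017] rows>= 3.0
```

```bash
python3 -m handwheel '[[0.008,0.024,0.15,0,0,0,-1],[0.008,0.024,0.275,0,0,0,-1],[0.015,0.024,0.33,0,0,0,-1],[0.017,0.024,0.362,0,0,0,-1],[0.017,0.024,0.362,0,0,0,-1],[0.017,0.024,0.362,0,0,0,-1]]' 110
python3 - <<'E'
from h import *
go()
E
```

```text
time: 15.05
eef_pos: [0.426, -0.3898, 0.0269]
tcp_rot: [0.928, 0.37, -0.046, 0.017]
contact_force: [0.6, -0.5, -1.1]
opening: 0.231
finger_force: 109.8
t 15.05 at [ 0.426  -0.3898  0.0269] F [ 0.6 -0.5 -1.1] open 0.231
```

```bash
python3 -m handwheel '[[0,0,0.006,0,0,0,-1],[0,0,0.01,0,0,0,-1],[0,0,0.01,0,0,0,-1]]' 20
```

```text
time: 15.42
eef_pos: [0.426, -0.3904, 0.0246]
tcp_rot: [0.927, 0.371, -0.046, 0.018]
contact_force: [-3.2, 0.6, 7.9]
opening: 0.231
finger_force: 111.2
```

Contact with the table; release and rise, undoing the tilt.

```bash
python3 -m handwheel '[[0,0,0,0,0,0,-0.3],[0,0,0,0,0,0,0],[0,0,0,0,0,0,0.2],[0,0,0,0,0,0,0.2],[0,0,-0.1,0,0,0,0.2],[0,0,-0.25,0,0.03,0,0.2],[0,0,-0.4,0,0.03,0,0.2],[0,0,-0.55,0,0.03,0,0.2],[0,0,-0.55,0,0.03,0,0.2]]' 60
python3 - <<'E'
from h import *
psi=np.radians(166.7) 
go(((.48,-.1,.26),Rd(1.6)),((.5,.2,.26),Rd(np.radians(130))))
E
```

```text
time: 16.55
eef_pos: [0.4437, -0.3773, 0.2491]
tcp_rot: [0.929, 0.371, -0.0, 0.006]
contact_force: [0.2, 0.3, 0.6]
opening: 0.604
finger_force: 0.0
t 16.55 at [ 0.4437 -0.3773  0.2491] F [0.2 0.3 0.6] open 0.604
[0.5435, -0.4394, -0.0344] [0.0023, 0.0028, -0.2672] rows>= 5.0
[1.0967, -0.9481, -0.0422] [0.0014, 0.0037, -0.4801] rows>= 10.0
```

```bash
python3 -m handwheel '[[0.54,-0.44,-0.035,0.002,0.003,-0.267,0.3],[0.54,-0.44,-0.035,0.002,0.003,-0.267,0.3],[0.54,-0.44,-0.035,0.002,0.003,-0.267,0.3],[0.54,-0.44,-0.035,0.002,0.003,-0.267,0.3],[0.54,-0.44,-0.035,0.002,0.003,-0.267,0.3],[1,-0.86,-0.035,0.002,0.003,-0.37,0.3],[1,-0.86,-0.035,0.002,0.003,-0.37,0.3],[1,-0.86,-0.035,0.002,0.003,-0.37,0.3],[1,-0.86,-0.035,0.002,0.003,-0.37,0.3],[1,-0.86,-0.035,0.002,0.003,-0.37,0.3]]' 60
python3 - <<'E'
from h import *
T=.0475,
go(((.447,.364,.13),Rd(1.92)),((.447,.364,.036),Rd(1.92)))
# tin and cans with the arm aside
for n in("scene","top"):
    im=eyes.read_camera(n);cv2.imwrite(f"pics/{n}8.png",im[:,:,::-1])
s=cv2.imread("pics/scene8.png");t=cv2.imread("pics/top8.png")
a=cv2.resize(s[170:260,290:380],(400,400),interpolation=cv2.INTER_CUBIC)
b=cv2.resize(t[160:250,285:375],(400,400),interpolation=cv2.INTER_CUBIC)
cv2.imwrite("pics/c8.png",np.hstack([a,b]))
for n,im,r in(("scene",s,(410,290,500,390)),("top",t,(425,235,500,310))):
    b,k=blobs(im[:,:,::-1].copy(),(5,120,60),(22,255,255),r);print(n,"handle",b[0][1] if b else None)
    b,k=blobs(im[:,:,::-1].copy(),(0,0,150),(180,45,255),r);print(n,"blade",b[0][1] if b else None)
E
```

```text
time: 17.8
eef_pos: [0.4932, 0.1535, 0.2537]
tcp_rot: [0.57, 0.822, 0.001, -0.008]
contact_force: [0.5, -0.8, 0.2]
opening: 0.649
finger_force: 0.0
t 17.8 at [0.4932 0.1535 0.2537] F [ 0.5 -0.8  0.2] open 0.649
[0.5291, 0.0786, 0.3159] [-0.0023, -0.0043, 0.0029] rows>= 4.0
[0.5259, 0.0803, 0.5508] [-0.0023, -0.0043, 0.0029] rows>= 5.0
scene handle [430.5 315.3]
scene blade [448.2 350.6]
top handle [447.5 257.8]
top blade [471.2 282.6]
```

View pics/c8.png

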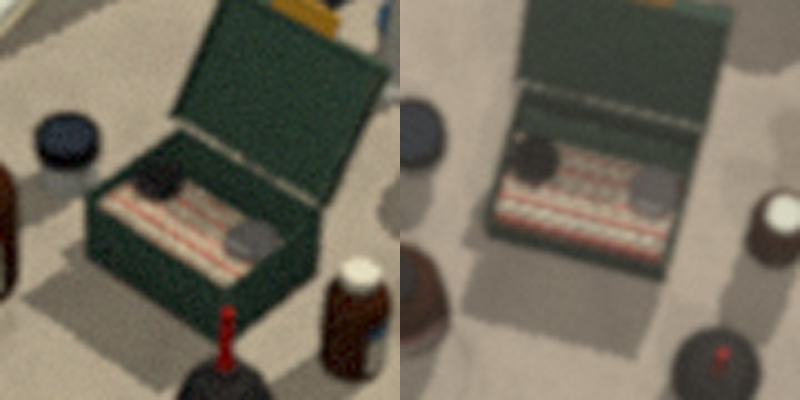

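The cover stays leant back; black cap at crop (158,180)/(536,158), grey at (253,240)/(655,190), with the gap free between them. The knife lies flat away from the tin.

```bash
python3 - <<'E'
from h import *
Q=Ro.from_euler('z',-TY);W=[]
for n,a,b in(("black",(325.6,210.5),(315.6,195.6)),("grey",(346.9,224),(342.4,202.8))):
    X,e=tri(a,b);W.append(plane("top",b,.053));print(n,X.round(4),e.round(4),"tin",Q.apply(X-TIN).round(4),"top@.053",Q.apply(W[-1]-TIN).round(4))
m=(W[0]+W[1])/2;print("mid",m,"row yaw",np.degrees(np.arctan2(*(W[0]-W[1])[:2]))*-1)
print("orange cap",tri((196.1,206),(195.1,251.3))[0],plane("top",(195.1,251.3),.051))
E
python3 -m handwheel '[[0.529,0.079,0.2,-0.002,-0.004,0.003,0.3],[0.529,0.079,0.2,-0.002,-0.004,0.003,0.3],[0.529,0.079,0.3,-0.002,-0.004,0.003,0.3],[0.529,0.079,0.32,-0.002,-0.004,0.003,0.3],[0.529,0.079,0.32,-0.002,-0.004,0.003,0.3],[0.529,0.079,0.32,-0.002,-0.004,0.003,0.3]]'
python3 - <<'E'
from h import *
go(((.447,.364,.036),Rd(1.92)))
E
```

```text
black [0.6183 0.0222 0.0517] 0.0005 tin [0.0035 0.0386 0.0517] top@.053 [0.0034 0.0383 0.053 ]
grey [ 0.5989 -0.0569  0.0509] 0.0009 tin [ 0.0028 -0.0429  0.0509] top@.053 [ 0.002  -0.0427  0.053 ]
mid [ 0.60810009 -0.01725789  0.053     ] row yaw -14.305001779310055
orange cap [0.44721973 0.36440706 0.05104768] [0.44733991 0.36429946 0.051     ]
time: 18.65
eef_pos: [0.4506, 0.3594, 0.1295]
tcp_rot: [0.577, 0.817, -0.0, 0.001]
contact_force: [0.2, -0.1, -0.7]
opening: 0.652
finger_force: 0.0
t 18.65 at [0.4506 0.3594 0.1295] F [ 0.2 -0.1 -0.7] open 0.652
[0.0141, -0.0048, 0.2337] [0.0002, 0.0003, -0.0026] rows>= 2.0
```

```bash
python3 -m handwheel '[[0.012,-0.004,0,0,0,0,0.3],[0.012,-0.004,0.12,0,0,0,0.3],[0.012,-0.004,0.234,0,0,0,0.3],[0.012,-0.004,0.234,0,0,0,0.3],[0.012,-0.004,0.234,0,0,0,-1],[0.012,-0.004,0.234,0,0,0,-1],[0.012,-0.004,0.234,0,0,0,-1],[0.012,-0.004,0.234,0,0,0,-1],[0.012,-0.004,0.234,0,0,0,-1]]' 40
python3 - <<'E'
from h import *
P=np.radians(76.5)
go(((.447,.364,.2),Rd(1.92)),((.6075,-.0165,.20),Rd(P)))
E
```

```text
time: 19.77
eef_pos: [0.449, 0.3657, 0.039]
tcp_rot: [0.576, 0.817, 0.003, 0.002]
contact_force: [0.3, -0.9, 7.0]
opening: 0.372
finger_force: 39.5
t 19.77 at [0.449  0.3657 0.039 ] F [ 0.3 -0.9  7. ] open 0.372
[-0.0022, -0.0036, -0.4026] [0.0021, -0.0001, -0.0021] rows>= 3.0
[-1.033, 0.0547, -0.4025] [0.002, -0.0007, 0.1841] rows>= 8.0
```

```bash
python3 -m handwheel '[[0,0,-0.13,0,0,0,-1],[0,0,-0.26,0,0,0,-1],[0,0,-0.4,0,0,0,-1],[-0.3,0.015,-0.4,0.002,0,0.05,-1],[-0.6,0.03,-0.4,0.002,0,0.12,-1],[-0.9,0.05,-0.4,0.002,0,0.184,-1],[-1,0.055,-0.4,0.002,0,0.184,-1],[-1,0.055,-0.4,0.002,0,0.184,-1],[-1,0.055,-0.4,0.002,0,0.184,-1],[-1,0.055,-0.4,0.002,0,0.184,-1]]' 40
python3 - <<'E'
from h import *
go(((.6075,-.0165,.15),Rd(np.radians(76.5))),((.6075,-.0165,.045),Rd(np.radians(76.5))))
s=eyes.read_camera("scene");t=eyes.read_camera("top")
b,k=blobs(s,(0,150,90),(14,255,255),(290,120,380,250));print([q[:2] for q in b[:3]])
a=cv2.resize(s[120:270,270:420],(400,400),interpolation=cv2.INTER_CUBIC);bb=cv2.resize(t[130:250,270:390],(400,400),interpolation=cv2.INTER_CUBIC)
cv2.imwrite("pics/c9.png",np.hstack([a,bb])[:,:,::-1])
E
```

```text
time: 21.02
eef_pos: [0.6025, -0.0077, 0.1966]
tcp_rot: [0.786, 0.618, -0.002, -0.001]
contact_force: [0.0, 1.1, 0.4]
opening: 0.375
finger_force: 39.7
t 21.02 at [ 0.6025 -0.0077  0.1966] F [0.  1.1 0.4] open 0.375
[-0.0182, 0.0179, 0.1164] [-0.0014, 0.0005, -0.001] rows>= 1.0
[-0.0178, 0.019, 0.3789] [-0.0014, 0.0005, -0.001] rows>= 3.0
[(np.int32(58), array([334.7, 174.6])), (np.int32(23), array([340.5, 243.9])), (np.int32(21), array([359.4, 147.5]))]
```

View pics/c9.png

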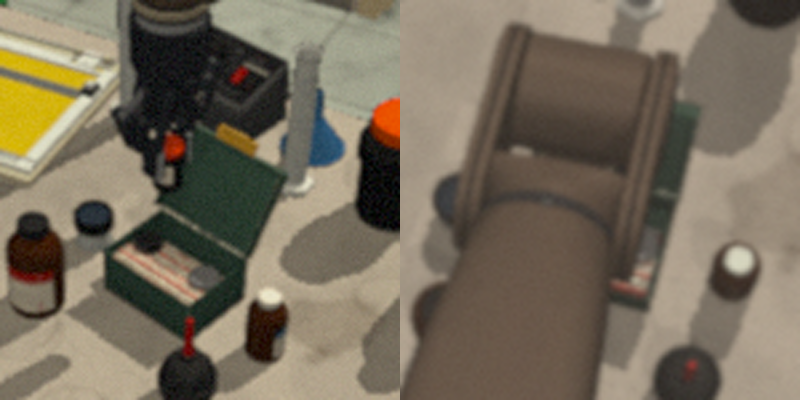

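The can hangs upright in the fingers (orange cap at crop (173,147)) beside the leant-back cover. I centre it over the gap and lower it.

```bash
python3 -m handwheel '[[-0.018,0.018,0,-0.001,0,-0.001,-1],[-0.018,0.018,0.05,-0.001,0,-0.001,-1],[-0.018,0.018,0.12,-0.001,0,-0.001,-1],[-0.018,0.018,0.2,-0.001,0,-0.001,-1],[-0.018,0.019,0.28,-0.001,0,-0.001,-1],[-0.018,0.019,0.34,-0.001,0,-0.001,-1],[-0.018,0.019,0.37,-0.001,0,-0.001,-1],[-0.018,0.019,0.37,-0.001,0,-0.001,-1],[-0.018,0.019,0.37,-0.001,0,-0.001,-1]]' 40
python3 - <<'E'
from h import *
go(((.6075,-.0165,.0415),Rd(np.radians(76.5))))
E
```

```text
time: 22.25
eef_pos: [0.6074, -0.0134, 0.0492]
tcp_rot: [0.784, 0.62, -0.0, 0.0]
contact_force: [1.1, -0.1, -0.2]
opening: 0.375
finger_force: 39.7
t 22.25 at [ 0.6074 -0.0134  0.0492] F [ 1.1 -0.1 -0.2] open 0.375
[-0.0076, 0.002, 0.0192] [0.0, 0.0004, 0.0011] rows>= 1.0
```

Lower until the floor is felt, with the 3 mm correction in x.

```bash
python3 -m handwheel '[[-0.007,0.002,0.008,0,0,0,-1],[-0.007,0.002,0.016,0,0,0,-1],[-0.007,0.002,0.02,0,0,0,-1],[-0.007,0.002,0.02,0,0,0,-1]]' 20
```

```text
time: 22.75
eef_pos: [0.6069, -0.0166, 0.0406]
tcp_rot: [0.784, 0.62, -0.001, -0.0]
contact_force: [-1.0, -0.2, 3.2]
opening: 0.376
finger_force: 39.5
```

```bash
python3 -m handwheel '[[0,0,0,0,0,0,-0.1],[0,0,0,0,0,0,0.05],[0,0,0,0,0,0,0.05],[0,0,0,0,0,0,0.05],[0,0,-0.03,0,0,0,0.05],[0,0,-0.08,0,0,0,0.05],[0,0,-0.16,0,0,0,0.05],[0,0,-0.28,0,0,0,0.05],[0,0,-0.4,0,0,0,0.05],[0,0,-0.5,0,0,0,0.05],[0,0,-0.5,0,0,0,0.05]]' 20
python3 - <<'E'
from h import *
go(((.48,.16,.3),Rd(1.6)))
E
```

```text
time: 24.12
eef_pos: [0.6097, -0.0167, 0.2473]
tcp_rot: [0.784, 0.62, 0.003, 0.004]
contact_force: [0.3, 0.3, 0.4]
opening: 0.526
finger_force: 0.0
t 24.12 at [ 0.6097 -0.0167  0.2473] F [0.3 0.3 0.4] open 0.526
[0.355, -0.4159, -0.1362] [0.0032, 0.0007, -0.0833] rows>= 4.0
```

```bash
python3 -m handwheel '[[0.35,-0.42,-0.13,0,0,-0.08,0.05],[0.35,-0.42,-0.13,0,0,-0.08,0.05],[0.35,-0.42,-0.13,0,0,-0.08,0.05],[0.35,-0.42,-0.13,0,0,-0.08,0.05],[0.5,-0.62,-0.13,0,0,-0.08,0.05],[0.5,-0.62,-0.13,0,0,-0.08,0.05],[0.5,-0.62,-0.13,0,0,-0.08,0.05],[0.5,-0.62,-0.13,0,0,-0.08,0.05]]'
python3 - <<'E'
from h import *
s=eyes.read_camera("scene");t=eyes.read_camera("top")
bs,_=blobs(s,(0,150,90),(14,255,255),(325,200,355,235));bt,_=blobs(t,(0,130,90),(14,255,255),(315,185,345,210))
print([q[:2] for q in bs[:2]],[q[:2] for q in bt[:2]])
X,e=tri(bs[0][1],bt[0][1]);print(X,e,"tin",Ro.from_euler('z',-TY).apply(X-TIN))
a=cv2.resize(s[170:260,290:380],(400,400),interpolation=cv2.INTER_CUBIC);b=cv2.resize(t[160:250,285:375],(400,400),interpolation=cv2.INTER_CUBIC)
cv2.imwrite("pics/c10.png",np.hstack([a,b])[:,:,::-1])
bh,_=blobs(t,(5,120,60),(22,255,255),(425,235,500,310));bb,_=blobs(t,(0,0,150),(180,45,255),(425,235,500,310));print(bh[0][1],bb[0][1])
E
```

```text
time: 25.12
eef_pos: [0.4121, 0.2352, 0.292]
tcp_rot: [0.7, 0.714, -0.001, -0.0]
contact_force: [1.3, 0.0, -0.2]
opening: 0.523
finger_force: 0.0
[(np.int32(79), array([335.5, 217.8]))] [(np.int32(85), array([328.8, 200.5]))]
[ 0.60474296 -0.01714938  0.05173326] 0.0008280269762488693 tin [-0.00061384 -0.00286751  0.05173326]
[447.5 257.8] [471.2 282.5]
```

View pics/c10.png

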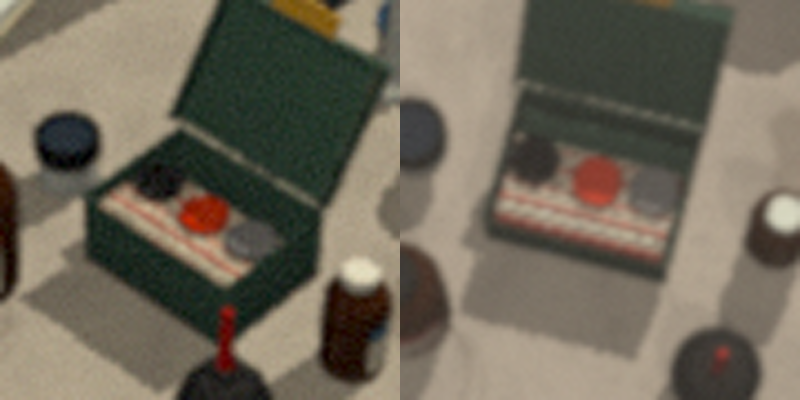

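The three caps stand in one row: black (158,180), orange (205,213) and grey (253,240). The orange cap is within 3 mm of the middle at the right height, the cover is still back, and the knife hasn't moved.

```bash
python3 -c "
from h import *
print(tri((430.5,315.3),(447.5,257.8)),tri((448.2,350.6),(471.2,282.6)))
from plant import ctrl
print(ctrl.sign_off())"
```

```text
(array([ 0.4476842 , -0.3657154 ,  0.01815938]), np.float64(0.0011171693508033847)) (array([ 0.37719964, -0.43315697,  0.01706595]), np.float64(0.000563349288988175))
the job is handed in; nothing more can be done
None
```

The job is handed in, though the sign-off gave no verdict: the last pictures show the cover pried up with the knife and leant back, the knife flat on the table clear of the tin, and the orange-capped can upright within 3 mm of the middle, in line between the other two.

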